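Load the drying cabinet and latch its door

ROBOT

A 6-joint arm with a two-finger parallel gripper is mounted at the origin on the work surface. World frame = base frame: x ahead of the robot, y to its left, z up, the work surface at z = 0. Lengths are in mm, angles in rad, forces in N, time in s.
With the tool pointing down it reaches from about 350 to 775 mm from the base axis. Payload 7.3 kg.
Tool frame: the origin (TCP) lies at the very end of the fingers, on their centre line; the grasp point (between the pads) lies 19 mm behind it; z points along the fingers, y is the line along which they close (so a half turn about z gives the same grasp; the last joint's range is limited). The gripper opens to 92 mm and grips with 3 to 60 N. Pads are 19 mm wide; open, the fingers measure 130 mm over their backs; the gripper's body (75 mm by 190 mm) begins 47 mm behind the grasp point.
Start: joints at [-1.476, 0.342, 1.524, -0, 1.275, -0.146], TCP at [125.223, -509.867, 226.741] pointing down, gripper open.
Joint ranges: [-2.53, 2.53], [-0.77, 2.02], [0.04, 2.7], [-1, 4.14], [0.28, 2.66], [-3.11, 3.11]. Speed limits (rad/s): [2.57, 2.57, 3.14, 3.14, 3.14, 3.14].

INTERFACE

Orientations are given as [roll, pitch, yaw] about the fixed x, y, z axes, in that order (R = Rz(yaw) Ry(pitch) Rx(roll)).
In Python, from plant import bot gives the robot as it stands.
- The arm moves only by the tool jog_arm, never from a script. Its argument "targets" is a list of rows, each an object with "xyz": the shift along the tool's x, y, z as a fraction of full scale, a list of three; "spin": the turn about the tool's z as a fraction of full scale. In form: [{"xyz": [x, y, z], "spin": spin}, ...]. A call has exactly 10 rows; each row shifts and turns the commanded pose from where the row before left it, along the tool's axes as they then stand; what a row does not reach is not made up. Full scale, the value 1, is 80 mm for a shift and 0.1 rad for a turn. A row lasts 1/8 s, in which the tool goes at most 62.5 mm and 10.7 degrees, less where a joint would pass 70% of its speed; a pose out of reach is approached as far as the arm can. A call with a number of a shift or a turn outside -1 to 1 is refused whole. A call with a gripper value outside its range is refused whole. "gripper" is the opening in per cent of the stroke, from 0 (shut) to 100 (fully open), set as the call begins (left out, the last holds). The fingers move at their own pace and stop on an object; the grip force is fixed at half the most. Time passes only in rows, so rows that do not move let the fingers close, or fill a call up. It gives the time, the measured TCP pose, the force, the opening and the grip force at its end, in the units of the state.
- bot.get_obs(): the state, without advancing time (a new reading comes with each control period).
- bot.capture(name): name is "scene" or "top"; returns the picture (480x640x3 uint8, blue, green, red); there is no depth.
- bot.get_calibration(name): a dict with "vfov" (degrees; the focal length in pixels is half the picture's height over the tangent of half this angle, whatever the lens; pixels are square), "cx", "cy" (the principal point, pixels), "eye" and "rotation" of the camera in the world. Camera axes: x right, y down, z forward; pixel columns grow to the right and rows downward; lengths in mm; the calibration is good to about 2 mm. A picture is of the moment at which its call begins. get_calibration takes no time and is no camera call.
- bot.close_job(): hands the job in; it is judged then, once.
The state is a dict: "time": time; "joint_positions": joint angles; "dq": joint speeds; "tau": joint torques, N m; "tool_pos": TCP position; "tcp_rot": TCP orientation; "contact_force": force on the tool from outside, world axes, zero at the start; "moment": the same for the moment, N m; "grip_width": finger opening in mm; "finger_force": force on a finger pad.
Only numpy, scipy, OpenCV 4.12 (cv2) and the standard library are available. Lean on these libraries where they do the work, as an engineer would, in place of code of your own. Each camera call takes 0.05 s, during which the arm holds its last target. There are 200 camera calls.

TASK

Take the thick dark slab of bacon (not the sausage) out of the white basket and lay it flat on the pulled-out tray of the drying cabinet, beside the piece already there. Then slide the tray fully home and push the glazed door shut, without slamming it, until it seats on its catch. Leave the sausage in its basket, and do not push the basket, carton, bottle or tape gun about.

Things in the scene. Friction and masses are not known exactly. Their poses are not given: they have to be found in the camera images.
- bacon: the slab to load: hard cured bacon, dark brown-red with pale fat stripes along its sides and top, 120 (x) x 45 (y) x 38 (z) mm, 0.22 kg, lying flat in the basket; origin at the centre of its underside, x along its length
- basket: white open plastic basket, outside 240 (x) x 200 (y) x 65 (z) mm, walls and floor 5 mm; origin at the centre of its underside
- sausage: red sausage, 130 (x) x 30 x 30 mm, in the same basket, to be left in it; origin at the centre of its underside
- tray_piece: dark slab already on the tray, 110 (x) x 45 (y) x 34 (z) mm, lying along the tray on its right (-y) side; origin at the centre of its underside
- cabinet: grey steel drying cabinet fixed on the counter, 260 deep (x) x 300 wide (y) x 240 high (z) mm; origin at the centre of its underside; its open front is at its own x = -130 mm and faces the robot (-x); its roof (12 mm thick) begins 30 mm behind the front
- tray (a joint): how far the tray is pulled out of the cabinet along the cabinet's -x, m: 0 = fully home; about 0.16 at the start; slides with about 1.5 N
- tray_mid (a point): centre of the upper surface of the tray's floor (130 mm above the counter), axes parallel to the cabinet's; aluminium tray, inside 187 (x) x 200 (y) mm, side rims 15 mm above the floor, front rim 21 mm above it. Moves with the tray
- tray_handle (a point): middle of the outer (robot-side) face of the tray's orange handle bar, 206 mm above the counter; bar 130 mm long (y), 28 mm high, 8 mm thick, standing upright over the tray's front rim with its top at 220 mm, tray home: 4 mm behind the cabinet's front plane
- door (a joint): door angle, rad: 0 = shut and seated on the catch, grows as the door swings out towards the robot; about 1.4 to 1.65 at the start. A sprung roller inside the cabinet resists (about 7 N at the free edge) between 0.07 and 0.03 rad, then snaps behind the door's nose and holds it. The door strikes the tray if that is not home
- door_hinge (a point): on the vertical hinge axis, at the door's upper edge (236 mm above the counter), at the cabinet's front left (its own x = -140 mm, y = +145 mm); axes turn with the door: -y runs along the door from hinge to free edge (290 mm), -x is the outward normal of its outer face. Clear panel with red frame, 16 mm thick (outer face 8 mm from the axis), lower edge 22 mm above the counter
- door_push (a point): good place to push: on the door's outer face on its red upper rail, 210 mm from the hinge axis, 215 mm above the counter; the door's steel pull handle, 30 mm proud, is nearer the free edge (268 mm from the axis) and between 85 and 155 mm high. Moves with the door
- carton: brown parcel carton with yellow tape, 200 (x) x 160 (y) x 100 (z) mm, bystander; origin at the centre of its underside
- bottle: amber bottle, 66 mm across, 190 mm high, bystander; origin at the centre of its underside
- tape_gun: blue and orange tape dispenser, 130 (x) x 50 (y) x 90 (z) mm, bystander; origin on the counter below its middle
Not all that is in view belongs to the job. What is shaped like the bacon but turquoise is not meant.

How it is judged:
By the outcome, as a careful person would: the job done as asked, in the order asked, and still so for the second after the job is handed in, with the robot touching nothing.
It also fails if it takes over 69 s, if anything falls off the work surface, if the arm or the gripper's body presses on something with over 40 N, if the wrist force passes 120 N, or if a joint passes its speed limit or range.

## Working session

There is one attempt and no reset: what is moved stays moved. The work goes in short steps, Python scripts to look and compute and a tool call to move; the robot and the scene stay as the last step left them, time stands still between calls to the robot, and variables do not carry over. Pictures are saved under pics/ and viewed, at most 10 in all, crops included, and the job is handed in when it is done.

Besides the shell and the picture viewer there is one more tool, called after "Emit:" as name([rows], argument=value, ...), one row to a line, values as JSON. jog_arm: Moves the arm, as the interface text tells. Shift numbers are shares of 80 mm and turn numbers shares of 0.1 rad, none past 1 either way. Its arguments: {"type":"object","properties":{"targets":{"type":"array","items":{"type":"object","properties":{"xyz":{"type":"array","items":{"type":"number"}},"spin":{"type":"number"}}}},"gripper":{"type":"number"}},"required":["targets"]}

```bash
mkdir -p pics; ls; python3 - <<'E'
from plant import bot
import cv2
for n in("scene","top"):
    cv2.imwrite(f"pics/{n}0.png",bot.capture(n)); print(n,bot.get_calibration(n))
print(bot.get_obs())
E
```

```text
pics
scene {'vfov': 49.54390378164066, 'cx': 313.1844178087936, 'cy': 242.57035897725657, 'eye': array([1555.39642904,  252.75759772, 1044.48284088]), 'rotation': array([-2.24189882,  0.01743122,  1.88555158])}
top {'vfov': 42.330082445936725, 'cx': 309.1805975938998, 'cy': 237.15976106941906, 'eye': array([ 246.43396334, -118.49243703, 1808.85307445]), 'rotation': array([-2.99172053e+00,  2.22268825e-03, -1.56131294e+00])}
{'time': 0.1, 'joint_positions': array([-1.47603927e+00,  3.42586169e-01,  1.52489989e+00, -2.14195947e-05,
        1.27537181e+00, -1.46019615e-01]), 'dq': array([ 0.00155979, -0.00140603, -0.00294447,  0.00054399, -0.00030622,
       -0.00047125]), 'tau': array([ 1.18632732e-03, -4.32006419e+01, -2.44693583e+01,  7.18870433e-02,
        5.26256638e-02, -5.29671445e-05]), 'tool_pos': array([ 125.1620698 , -509.50630733,  226.1567027 ]), 'tcp_rot': array([-3.14033792e+00, -1.63824434e-04,  2.40782815e-01]), 'contact_force': array([ 0.29891954, -0.05010687,  0.19527168]), 'moment': array([-0.01154742, -0.01291305, -0.01699886]), 'finger_force': 0.0, 'grip_width': 92.07624647281563}
```

View pics/scene0.png

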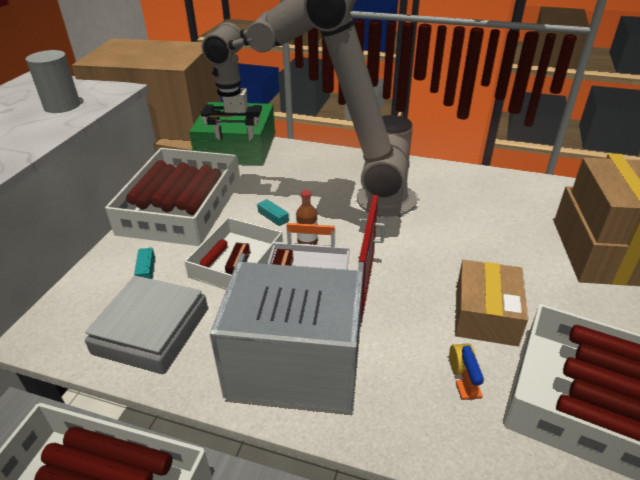

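View pics/top0.png

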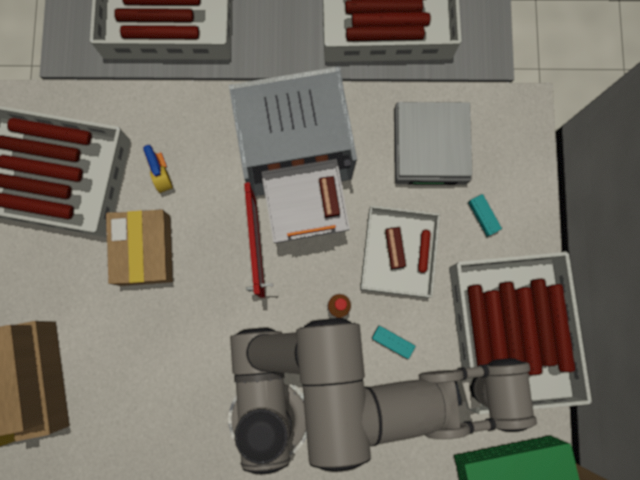

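The top view shows the bacon near (395,248) and the sausage near (425,251). The tray piece is near (329,197), the tray handle near (312,232), and the door runs from (249,184) to (261,293). I'll enlarge it to read corners.

```bash
python3 - <<'E'
import cv2
a=cv2.imread("pics/top0.png")
c=cv2.resize(a[150:310,225:445],None,fx=3.6,fy=3.6,interpolation=cv2.INTER_CUBIC)
for i in range(0,220,20): cv2.putText(c,str(225+i),(int(i*3.6),10),0,.4,(0,255,0)); cv2.line(c,(int(i*3.6),12),(int(i*3.6),20),(0,255,0))
for i in range(0,160,20): cv2.putText(c,str(150+i),(0,int(i*3.6)+4),0,.4,(0,255,0))
cv2.imwrite("pics/c0.png",c)
E
cat > h.py <<'E'
import numpy as np
from plant import bot
from scipy.spatial.transform import Rotation as R
def px2w(n,uv,z):
    c=bot.get_calibration(n); f=240/np.tan(np.radians(c['vfov'])/2)
    d=R.from_euler('xyz',c['rotation']).apply([(uv[0]-c['cx'])/f,(uv[1]-c['cy'])/f,1]); e=np.array(c['eye'])
    return e+d*(z-e[2])/d[2]
def w2px(n,p):
    c=bot.get_calibration(n); f=240/np.tan(np.radians(c['vfov'])/2)
    q=R.from_euler('xyz',c['rotation']).inv().apply(np.array(p)-c['eye'])
    return np.array([q[0]/q[2]*f+c['cx'],q[1]/q[2]*f+c['cy']])
E
```

```text
(no output)
```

View pics/c0.png

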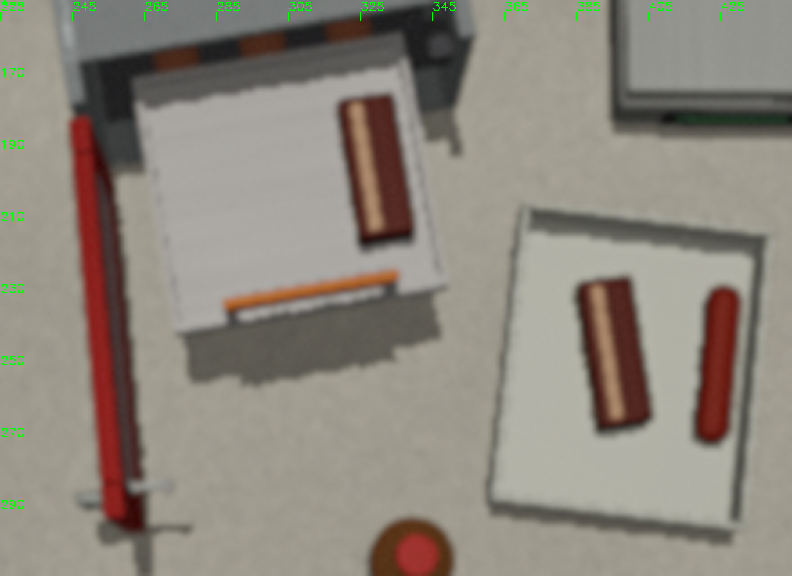

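The crop shows, in crop pixels:
- **Bacon top corners:** (578,285), (630,277), (650,420), (600,430).
- **Handle top edge:** (225,303) to (397,276).
- **Door top:** (82,120) to (116,516).
- **Tray piece top:** (339,100), (390,96), (412,233), (362,240).

```bash
python3 - <<'E'
from h import *
def P(u,v,z): return px2w("top",(225+u/3.6,150+v/3.6),z)
def show(n,pts,z):
    p=np.array([P(*q,z) for q in pts]); print(n,p[:,:2].round(0).tolist(),'c',p.mean(0)[:2].round(1)); return p
for n,pts,z in [("bacon",[(578,285),(630,277),(650,420),(600,430)],43),("sausage",[(723,290),(710,440)],35),
 ("piece",[(339,100),(390,96),(412,233),(362,240)],164),("handle",[(225,303),(397,276)],220),("door",[(82,120),(116,516)],236),
 ("basket",[(524,208),(766,238),(736,527),(490,502)],65),("trayrim",[(135,80),(405,35),(446,287),(178,330)],147),("bottle",[(417,555)],190)]:
    p=show(n,pts,z); d=np.diff(p[:,:2],axis=0); print('   len',np.hypot(*d.T).round(0),'ang',np.arctan2(d[:,1],d[:,0]).round(3))
# cabinet roof corners in full top picture: front-left,(front right),(back)
p=np.array([px2w("top",q,240)[:2] for q in [(243,168),(232,89),(341,69),(354,150)]]);print(p.round(0).tolist())
d=np.diff(p,axis=0);print(np.hypot(*d.T),np.arctan2(d[:,1],d[:,0]))
E
```

```text
bacon [[538.0, -332.0], [545.0, -374.0], [430.0, -388.0], [422.0, -349.0]] c [ 483.9 -360.8]
   len [ 42. 116.  41.] ang [-1.407 -3.017  1.777]
sausage [[537.0, -450.0], [416.0, -437.0]] c [ 476.1 -443.5]
   len [122.] ang [3.038]
piece [[659.0, -138.0], [662.0, -177.0], [557.0, -194.0], [551.0, -156.0]] c [ 607.1 -166.1]
   len [ 39. 107.  38.] ang [-1.482 -2.983  1.721]
handle [[494.0, -56.0], [515.0, -180.0]] c [ 504.1 -118.3]
   len [126.] ang [-1.404]
door [[624.0, 48.0], [339.0, 17.0]] c [481.4  32.9]
   len [287.] ang [-3.034]
basket [[596.0, -287.0], [574.0, -479.0], [345.0, -451.0], [363.0, -259.0]] c [ 469.4 -369.1]
   len [193. 231. 192.] ang [-1.688  3.019  1.479]
trayrim [[677.0, 18.0], [714.0, -189.0], [519.0, -220.0], [484.0, -18.0]] c [ 598.6 -102.3]
   len [210. 198. 205.] ang [-1.392 -2.982  1.741]
bottle [[316.0, -196.0]] c [ 315.5 -196.5]
   len [] ang []
[[664.0, 61.0], [879.0, 96.0], [938.0, -193.0], [715.0, -228.0]]
[218.33370853 295.23185499 225.69158585] [ 0.15966882 -1.37138006 -2.9886104 ]
```

Cabinet: yaw about 0.162, centre about (784,-72), and the sizes match those given. The bacon is at (484,-361) with yaw 0.135, and the door angle is about 1.62. Next is a helper that converts targets into jog units, then I move.

```bash
cat >> h.py <<'E'
def to(x,y,z,yaw):
    o=bot.get_obs(); r=R.from_euler('xyz',o['tcp_rot']); d=np.array([x,y,z])-o['tool_pos']
    print('t',round(o['time'],2),'pos',o['tool_pos'].round(1),'rpy',o['tcp_rot'].round(3),'total units',(r.inv().apply(d)/80).round(3),'spin',round(-(yaw-o['tcp_rot'][2])/.1,2))
    print('mid-yaw units',((r*R.from_euler('z',-(yaw-o['tcp_rot'][2])/2)).inv().apply(d)/80).round(3))
def cab(x,y):
    c,s=np.cos(.162),np.sin(.162); return np.array([784.5+c*x-s*y,-72+s*x+c*y])
E
python3 - <<'E'
from h import *
to(484,-361,170,.135)
E
```

```text
t 0.1 pos [ 125.2 -509.5  226.2] rpy [-3.14  -0.     0.241] total units [ 4.799 -0.732  0.704] spin 1.06
mid-yaw units [ 4.753 -0.985  0.704]
```

Emit:
jog_arm([
  {"xyz":[0.5,-0.1,0],"spin":0.11},
  {"xyz":[0.5,-0.1,0],"spin":0.11},
  {"xyz":[0.5,-0.1,0],"spin":0.11},
  {"xyz":[0.5,-0.1,0.1],"spin":0.11},
  {"xyz":[0.5,-0.1,0.1],"spin":0.11},
  {"xyz":[0.5,-0.1,0.1],"spin":0.11},
  {"xyz":[0.5,-0.1,0.1],"spin":0.1},
  {"xyz":[0.5,-0.1,0.1],"spin":0.1},
  {"xyz":[0.5,-0.1,0.1],"spin":0.1},
  {"xyz":[0.25,-0.08,0.1],"spin":0.1},
], gripper=75)

```text
time: 1.35
tool_pos: [484.5, -358.4, 169.8]
tcp_rot: [-3.141, 0.0, 0.136]
contact_force: [-0.1, -0.5, -0.1]
grip_width: 69.3
finger_force: 0.0
```

```bash
python3 - <<'E'
from h import *
import cv2
to(484,-361,11,.135); a=bot.capture("top"); s=bot.capture("scene")
c=cv2.resize(a[190:310,340:460],None,fx=4,fy=4,interpolation=cv2.INTER_CUBIC)
d=cv2.resize(s[170:290,150:310],None,fx=4,fy=4,interpolation=cv2.INTER_CUBIC)[:, :310+0]
d=cv2.resize(s[200:300,180:260],None,fx=4,fy=4.8,interpolation=cv2.INTER_CUBIC)
cv2.imwrite("pics/c1.png",np.hstack([c,d])); print(bot.get_obs()['grip_width'])
E
```

```text
t 1.35 pos [ 484.5 -358.4  169.8] rpy [-3.141  0.     0.136] total units [-0.01   0.033  1.985] spin 0.01
mid-yaw units [-0.01   0.033  1.985]
69.17978357660225
```

View pics/c1.png

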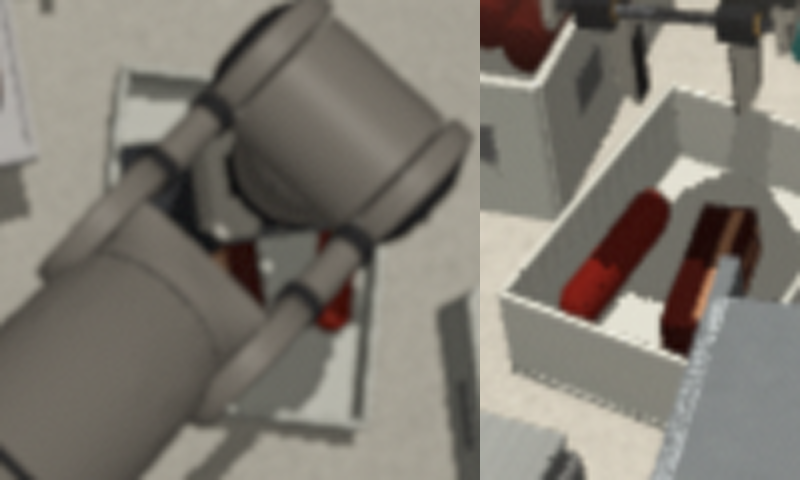

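The arm hides most of the top view. The scene crop shows the fingers above the bacon and the sausage well clear, so I descend and grip.

Emit:
jog_arm([
  {"xyz":[0,0.03,0.4],"spin":0},
  {"xyz":[0,0,0.4],"spin":0},
  {"xyz":[0,0,0.3],"spin":0},
  {"xyz":[0,0,0.3],"spin":0},
  {"xyz":[0,0,0.2],"spin":0},
  {"xyz":[0,0,0.2],"spin":0},
  {"xyz":[0,0,0.1],"spin":0},
  {"xyz":[0,0,0.08],"spin":0},
  {"xyz":[0,0,0],"spin":0},
  {"xyz":[0,0,0],"spin":0},
])

```text
time: 2.7
tool_pos: [483.5, -362.2, 12.8]
tcp_rot: [3.141, -0.001, 0.135]
contact_force: [1.3, 1.1, -0.4]
grip_width: 68.8
finger_force: 0.0
```

Emit:
jog_arm([
  {"xyz":[0,0,0],"spin":0},
  {"xyz":[0,0,0],"spin":0},
  {"xyz":[0,0,0],"spin":0},
  {"xyz":[0,0,0],"spin":0},
  {"xyz":[0,0,0],"spin":0},
  {"xyz":[0,0,0],"spin":0},
  {"xyz":[0,0,0],"spin":0},
  {"xyz":[0,0,0],"spin":0},
  {"xyz":[0,0,0],"spin":0},
  {"xyz":[0,0,0],"spin":0},
], gripper=0)

```text
time: 3.95
tool_pos: [483.1, -361.4, 12.5]
tcp_rot: [-3.141, 0.0, 0.135]
contact_force: [-0.6, 4.3, 5.6]
grip_width: 44.7
finger_force: 30.0
```

Gripped at 44.7 mm. Lifting straight up.

Emit:
jog_arm([
  {"xyz":[0,0,-0.1],"spin":0},
  {"xyz":[0,0,-0.2],"spin":0},
  {"xyz":[0,0,-0.3],"spin":0},
  {"xyz":[0,0,-0.4],"spin":0},
  {"xyz":[0,0,-0.4],"spin":0},
  {"xyz":[0,0,-0.4],"spin":0},
  {"xyz":[0,0,-0.4],"spin":0},
  {"xyz":[0,0,-0.4],"spin":0},
  {"xyz":[0,0,-0.35],"spin":0},
  {"xyz":[0,0,-0.2],"spin":0},
])

```text
time: 5.2
tool_pos: [483.3, -362.5, 267.2]
tcp_rot: [3.138, -0.002, 0.134]
contact_force: [-0.8, -0.3, -2.8]
grip_width: 45.0
finger_force: 30.0
```

```bash
python3 - <<'E'
from h import *
p=cab(-185,20);print(p); to(*p,262,.162)
E
```

```text
[598.69641872 -82.10094967]
t 5.2 pos [ 483.3 -362.5  267.2] rpy [ 3.138e+00 -2.000e-03  1.340e-01] total units [ 1.899 -3.28   0.058] spin -0.28
mid-yaw units [ 1.944 -3.254  0.058]
```

Emit:
jog_arm([
  {"xyz":[0.2,-0.3,0],"spin":-0.03},
  {"xyz":[0.2,-0.35,0],"spin":-0.03},
  {"xyz":[0.2,-0.35,0],"spin":-0.03},
  {"xyz":[0.2,-0.35,0],"spin":-0.03},
  {"xyz":[0.2,-0.35,0],"spin":-0.03},
  {"xyz":[0.2,-0.35,0],"spin":-0.03},
  {"xyz":[0.2,-0.35,0],"spin":-0.03},
  {"xyz":[0.2,-0.35,0],"spin":-0.03},
  {"xyz":[0.2,-0.3,0],"spin":-0.03},
  {"xyz":[0.15,-0.2,0],"spin":0},
])

```text
time: 6.45
tool_pos: [599.6, -80.8, 265.2]
tcp_rot: [3.141, -0.001, 0.162]
contact_force: [-0.4, -0.7, -2.6]
grip_width: 44.8
finger_force: 30.0
```

```bash
python3 - <<'E'
from h import *
import cv2
to(*cab(-185,20),138.5,.162); s=bot.capture("scene");t=bot.capture("top")
f=lambda a:cv2.resize(a,(400,400),interpolation=cv2.INTER_CUBIC)
cv2.imwrite("pics/c2.png",np.hstack([f(s[190:310,250:370]),f(t[140:260,235:355])]))
E
```

```text
t 6.45 pos [599.6 -80.8 265.2] rpy [ 3.141e+00 -1.000e-03  1.620e-01] total units [-0.015  0.012  1.583] spin 0.0
mid-yaw units [-0.015  0.012  1.583]
```

View pics/c2.png

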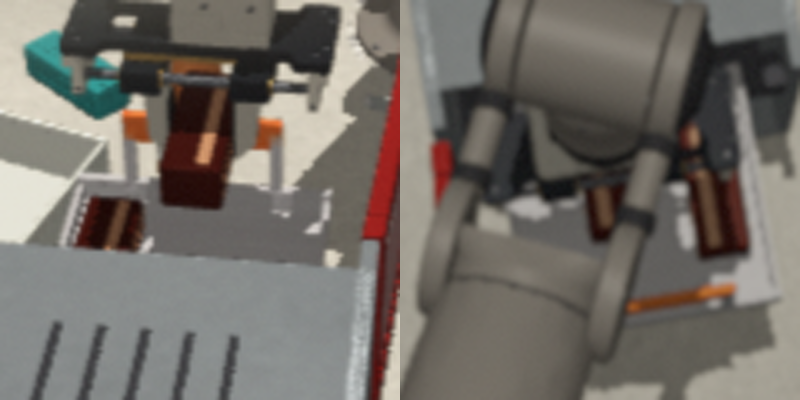

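The bacon is held level over the tray, left of the piece already there and clear of the door. I lower it.

Emit:
jog_arm([
  {"xyz":[-0.01,0.01,0.2],"spin":0},
  {"xyz":[0,0,0.3],"spin":0},
  {"xyz":[0,0,0.3],"spin":0},
  {"xyz":[0,0,0.3],"spin":0},
  {"xyz":[0,0,0.2],"spin":0},
  {"xyz":[0,0,0.1],"spin":0},
  {"xyz":[0,0,0.1],"spin":0},
  {"xyz":[0,0,0.05],"spin":0},
  {"xyz":[0,0,0],"spin":0},
  {"xyz":[0,0,0],"spin":0},
])

```text
time: 7.8
tool_pos: [598.8, -82.8, 140.8]
tcp_rot: [3.141, -0.001, 0.162]
contact_force: [-0.3, -0.7, -3.7]
grip_width: 44.9
finger_force: 30.0
```

Emit:
jog_arm([
  {"xyz":[0,0,0.01],"spin":0},
  {"xyz":[0,0,0.01],"spin":0},
  {"xyz":[0,0,0.01],"spin":0},
  {"xyz":[0,0,0],"spin":0},
  {"xyz":[0,0,0],"spin":0},
  {"xyz":[0,0,0],"spin":0},
  {"xyz":[0,0,0],"spin":0},
  {"xyz":[0,0,0],"spin":0},
  {"xyz":[0,0,0],"spin":0},
  {"xyz":[0,0,0],"spin":0},
])

```text
time: 9.05
tool_pos: [598.6, -82.7, 137.9]
tcp_rot: [3.142, -0.0, 0.162]
contact_force: [0.0, -0.1, -3.9]
grip_width: 44.9
finger_force: 30.0
```

Emit:
jog_arm([
  {"xyz":[0,0,0.01],"spin":0},
  {"xyz":[0,0,0],"spin":0},
  {"xyz":[0,0,0.01],"spin":0},
  {"xyz":[0,0,0],"spin":0},
  {"xyz":[0,0,0],"spin":0},
  {"xyz":[0,0,0],"spin":0},
  {"xyz":[0,0,0],"spin":0},
  {"xyz":[0,0,0],"spin":0},
  {"xyz":[0,0,0],"spin":0},
  {"xyz":[0,0,0],"spin":0},
])

```text
time: 10.3
tool_pos: [599.1, -82.7, 137.5]
tcp_rot: [3.141, -0.002, 0.162]
contact_force: [-1.9, 0.5, 5.7]
grip_width: 45.0
finger_force: 30.0
```

Contact at +5.7 N, so the slab is on the tray. I release to a partial opening and then rise.

Emit:
jog_arm([
  {"xyz":[0,0,0],"spin":0},
  {"xyz":[0,0,0],"spin":0},
  {"xyz":[0,0,0],"spin":0},
  {"xyz":[0,0,0],"spin":0},
  {"xyz":[0,0,-0.1],"spin":0},
  {"xyz":[0,0,-0.2],"spin":0},
  {"xyz":[0,0,-0.3],"spin":0},
  {"xyz":[0,0,-0.4],"spin":0},
  {"xyz":[0,0,-0.4],"spin":0},
  {"xyz":[0,0,-0.3],"spin":0},
], gripper=68)

```text
time: 11.55
tool_pos: [598.9, -82.8, 275.4]
tcp_rot: [3.14, -0.003, 0.162]
contact_force: [-0.3, 0.3, -1.0]
grip_width: 62.2
finger_force: 0.0
```

```bash
python3 - <<'E'
from h import *
p=cab(-330,0);print(p); to(*p,265,.162)
E
```

```text
[ 458.820798   -125.22647261]
t 11.55 pos [598.9 -82.8 275.4] rpy [ 3.14e+00 -3.00e-03  1.62e-01] total units [-1.814  0.241  0.125] spin -0.0
mid-yaw units [-1.814  0.241  0.125]
```

Emit:
jog_arm([
  {"xyz":[-0.3,0.04,0],"spin":0},
  {"xyz":[-0.4,0.05,0],"spin":0},
  {"xyz":[-0.4,0.05,0],"spin":0},
  {"xyz":[-0.4,0.05,0],"spin":0},
  {"xyz":[-0.31,0.05,0],"spin":0},
  {"xyz":[0,0,0.2],"spin":0},
  {"xyz":[0,0,0.3],"spin":0},
  {"xyz":[0,0,0.3],"spin":0},
  {"xyz":[0,0,0.1],"spin":0},
  {"xyz":[0,0,0],"spin":0},
], gripper=0)

```text
time: 12.8
tool_pos: [459.0, -125.1, 201.0]
tcp_rot: [3.141, -0.0, 0.162]
contact_force: [0.5, -0.5, 0.1]
grip_width: 0.4
finger_force: 0.0
```

```bash
python3 - <<'E'
from h import *
import cv2
to(*cab(-136,0),202,.162); s=bot.capture("scene");t=bot.capture("top")
f=lambda a:cv2.resize(a,(400,400),interpolation=cv2.INTER_CUBIC)
cv2.imwrite("pics/c3.png",np.hstack([f(s[190:310,250:370]),f(t[140:260,235:355])]))
E
```

```text
t 12.8 pos [ 459.  -125.1  201. ] rpy [ 3.141 -0.     0.162] total units [ 2.423e+00  1.000e-03 -1.200e-02] spin -0.0
mid-yaw units [ 2.423e+00  1.000e-03 -1.200e-02]
```

View pics/c3.png

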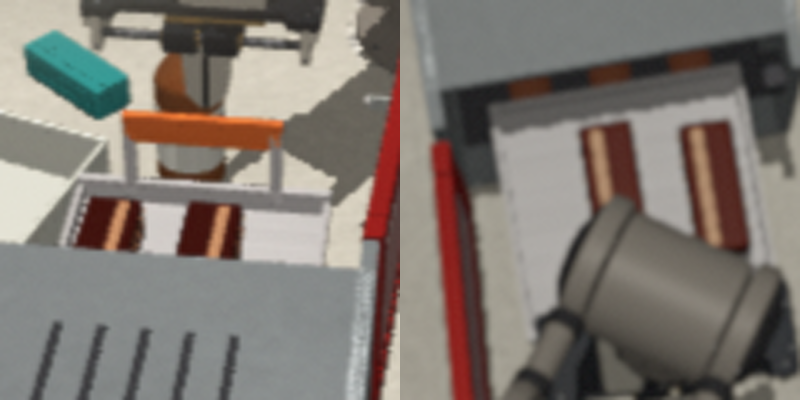

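The bacon lies flat and parallel beside the piece, and the closed fingers are centred behind the orange bar. I push the tray in slowly.

Emit:
jog_arm([
  {"xyz":[0.1,0,0],"spin":0},
  {"xyz":[0.1,0,0],"spin":0},
  {"xyz":[0.1,0,0],"spin":0},
  {"xyz":[0.1,0,0],"spin":0},
  {"xyz":[0.1,0,0],"spin":0},
  {"xyz":[0.12,0,0],"spin":0},
  {"xyz":[0.14,0,0],"spin":0},
  {"xyz":[0.15,0,0],"spin":0},
  {"xyz":[0.15,0,0],"spin":0},
  {"xyz":[0.15,0,0],"spin":0},
])

```text
time: 14.15
tool_pos: [555.1, -109.2, 200.2]
tcp_rot: [-3.142, 0.0, 0.162]
contact_force: [-1.4, 1.2, -0.5]
grip_width: 0.4
finger_force: 0.9
```

Emit:
jog_arm([
  {"xyz":[0.15,0,0],"spin":0},
  {"xyz":[0.15,0,0],"spin":0},
  {"xyz":[0.15,0,0],"spin":0},
  {"xyz":[0.15,0,0],"spin":0},
  {"xyz":[0.13,0,0],"spin":0},
  {"xyz":[0.1,0,0],"spin":0},
  {"xyz":[0.1,0,0],"spin":0},
  {"xyz":[0.08,0,0],"spin":0},
  {"xyz":[0.05,0,0],"spin":0},
  {"xyz":[0.05,0,0],"spin":0},
])

```text
time: 15.4
tool_pos: [642.1, -95.1, 200.3]
tcp_rot: [-3.142, 0.0, 0.162]
contact_force: [-1.7, 1.5, 0.1]
grip_width: 0.7
finger_force: 0.8
```

```bash
python3 - <<'E'
from h import *
to(*cab(-136,0),202,.162);print(bot.get_obs()['contact_force'])
E
```

```text
t 15.4 pos [642.1 -95.1 200.3] rpy [-3.142  0.     0.162] total units [ 0.103  0.003 -0.021] spin -0.0
mid-yaw units [ 0.103  0.003 -0.021]
[-1.69896212  1.50834629  0.07608829]
```

Emit:
jog_arm([
  {"xyz":[0.03,0,0],"spin":0},
  {"xyz":[0.03,0,0],"spin":0},
  {"xyz":[0.02,0,0],"spin":0},
  {"xyz":[0.02,0,0],"spin":0},
  {"xyz":[0.02,0,0],"spin":0},
  {"xyz":[0.01,0,0],"spin":0},
  {"xyz":[0,0,0],"spin":0},
  {"xyz":[0,0,0],"spin":0},
  {"xyz":[0,0,0],"spin":0},
  {"xyz":[0,0,0],"spin":0},
])

```text
time: 16.65
tool_pos: [652.4, -93.6, 200.4]
tcp_rot: [3.141, -0.0, 0.162]
contact_force: [-1.0, 0.3, 0.4]
grip_width: 0.4
finger_force: 0.1
```

Emit:
jog_arm([
  {"xyz":[0.02,0,0],"spin":0},
  {"xyz":[0.02,0,0],"spin":0},
  {"xyz":[0.02,0,0],"spin":0},
  {"xyz":[0,0,0],"spin":0},
  {"xyz":[0,0,0],"spin":0},
  {"xyz":[0,0,0],"spin":0},
  {"xyz":[0,0,0],"spin":0},
  {"xyz":[0,0,0],"spin":0},
  {"xyz":[0,0,0],"spin":0},
  {"xyz":[0,0,0],"spin":0},
])

```text
time: 17.9
tool_pos: [657.0, -92.7, 200.3]
tcp_rot: [3.141, -0.0, 0.162]
contact_force: [-1.4, -0.6, -0.2]
grip_width: 0.7
finger_force: 0.6
```

Emit:
jog_arm([
  {"xyz":[0.02,0,0],"spin":0},
  {"xyz":[0.02,0,0],"spin":0},
  {"xyz":[0.02,0,0],"spin":0},
  {"xyz":[0,0,0],"spin":0},
  {"xyz":[0,0,0],"spin":0},
  {"xyz":[0,0,0],"spin":0},
  {"xyz":[0,0,0],"spin":0},
  {"xyz":[0,0,0],"spin":0},
  {"xyz":[0,0,0],"spin":0},
  {"xyz":[0,0,0],"spin":0},
])

```text
time: 19.15
tool_pos: [657.2, -92.6, 200.3]
tcp_rot: [-3.141, 0.011, 0.161]
contact_force: [-20.2, -3.4, 8.4]
grip_width: 0.3
finger_force: 10.3
```

```bash
python3 - <<'E'
from h import *
import cv2
s=bot.capture("scene");t=bot.capture("top")
f=lambda a:cv2.resize(a,(400,400),interpolation=cv2.INTER_CUBIC)
cv2.imwrite("pics/c4.png",np.hstack([f(s[200:300,270:370]),f(t[100:220,235:355])]))
E
```

```text
(no output)
```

View pics/c4.png

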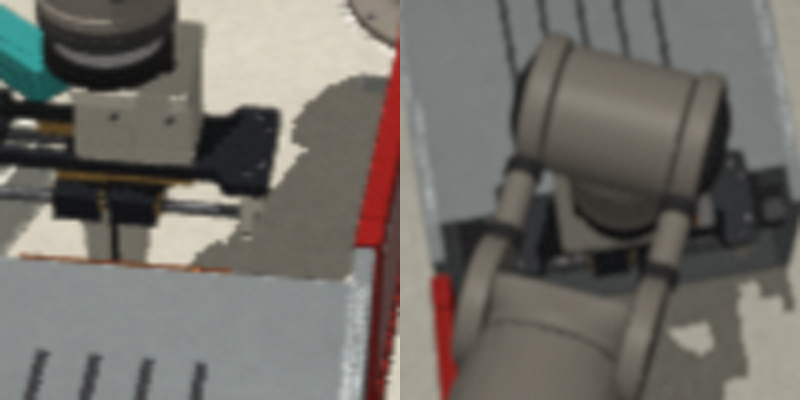

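The reaction rose to 20 N at the stop and the bar is flush under the roof edge, so the tray is home. Next I retreat, rise, and move to the outer side of the door.

Emit:
jog_arm([
  {"xyz":[-0.1,0,0],"spin":0},
  {"xyz":[-0.3,0,0],"spin":0},
  {"xyz":[-0.3,0,0],"spin":0},
  {"xyz":[-0.2,0,-0.2],"spin":0},
  {"xyz":[0,0,-0.3],"spin":0},
  {"xyz":[0,0,-0.4],"spin":0},
  {"xyz":[0,0,-0.2],"spin":0},
  {"xyz":[0,0,0],"spin":0.2},
  {"xyz":[0,0,0],"spin":0.3},
  {"xyz":[0,0,0],"spin":0},
])

```text
time: 20.5
tool_pos: [590.3, -103.3, 287.1]
tcp_rot: [-3.141, 0.002, 0.111]
contact_force: [0.6, -0.7, -0.6]
grip_width: 0.5
finger_force: 0.0
```

```bash
python3 - <<'E'
from h import *
import cv2
to(409,80,283,.107); t=bot.capture("top")
f=lambda a:cv2.resize(a,(480,480),interpolation=cv2.INTER_CUBIC)
cv2.imwrite("pics/c5.png",f(t[100:310,200:410]))
E
```

```text
t 20.5 pos [ 590.3 -103.3  287.1] rpy [-3.141e+00  2.000e-03  1.110e-01] total units [-1.998 -2.529  0.057] spin 0.04
mid-yaw units [-2.003 -2.524  0.057]
```

View pics/c5.png

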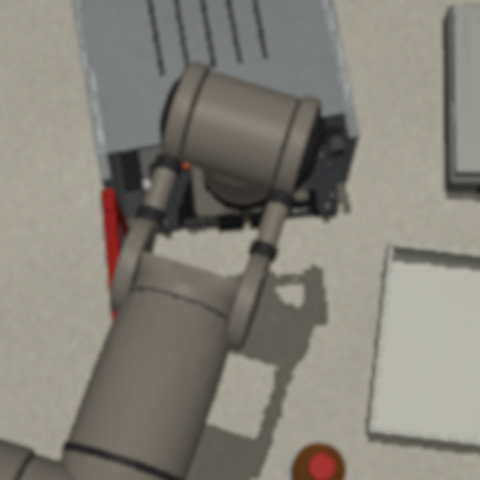

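The tray is out of sight inside the cabinet, the door is unmoved, and the bottle and basket are undisturbed. I cross over the door.

Emit:
jog_arm([
  {"xyz":[-0.2,-0.25,0],"spin":0},
  {"xyz":[-0.2,-0.25,0],"spin":0},
  {"xyz":[-0.2,-0.25,0],"spin":0},
  {"xyz":[-0.2,-0.25,0],"spin":0},
  {"xyz":[-0.2,-0.25,0],"spin":0},
  {"xyz":[-0.2,-0.25,0],"spin":0},
  {"xyz":[-0.2,-0.25,0],"spin":0},
  {"xyz":[-0.2,-0.25,0],"spin":0},
  {"xyz":[-0.2,-0.25,0],"spin":0},
  {"xyz":[-0.2,-0.27,0],"spin":0},
])

```text
time: 21.8
tool_pos: [408.3, 79.5, 287.9]
tcp_rot: [-3.142, 0.0, 0.112]
contact_force: [0.1, 0.0, -0.2]
grip_width: 0.6
finger_force: 0.0
```

Emit:
jog_arm([
  {"xyz":[0,0,0.1],"spin":0},
  {"xyz":[0,0,0.2],"spin":0},
  {"xyz":[0,0,0.2],"spin":0},
  {"xyz":[0,0,0.2],"spin":0},
  {"xyz":[0,0,0.2],"spin":0},
  {"xyz":[0,0,0.1],"spin":0},
  {"xyz":[0,0,0],"spin":0},
  {"xyz":[0,0,0],"spin":0},
  {"xyz":[0,0,0],"spin":0},
  {"xyz":[0,0,0],"spin":0},
])

```text
time: 23.05
tool_pos: [409.3, 79.0, 208.6]
tcp_rot: [3.141, -0.001, 0.112]
contact_force: [-0.2, 0.2, -0.5]
grip_width: 0.8
finger_force: 0.0
```

```bash
python3 - <<'E'
from h import *
# rows following the door: constant rigid turn about the hinge
h=np.array([623.5,48]);o=bot.get_obs();print(o['tool_pos'],o['tcp_rot'])
def pose(th,off):
    a=.162-np.pi/2-th; u=np.array([np.cos(a),np.sin(a)]); n=np.array([np.cos(a-np.pi/2),np.sin(a-np.pi/2)])
    return h+210*u+off*n, .162+np.pi/2-th
for th in(1.62,1.2,.8,.4,.1,0):print(th,pose(th,27))
for d in(.1,.05,.02):
    p,y=pose(1,27);q,_=pose(1-d,27);D=(q-p)/80;yaw=y
    print(d,'tool x,y',D@[np.cos(yaw),np.sin(yaw)],D@[np.sin(yaw),-np.cos(yaw)])
E
```

```text
[409.29602322  79.01571721 208.62461534] [ 3.14140534e+00 -7.85517840e-04  1.11902263e-01]
1.62 (array([411.79545344,  51.19138962]), 0.11279632679489637)
1.2 (array([428.89359745, -35.41071925]), 0.5327963267948965)
0.8 (array([ 476.73729745, -104.60966267]), 0.9327963267948964)
0.4 (array([ 547.75160116, -149.71489593]), 1.3327963267948966)
0.1 (array([ 609.5635375 , -163.26943701]), 1.6327963267948964)
0 (array([ 630.72491149, -163.60529448]), 1.7327963267948965)
0.1 tool x,y -0.020579711973122458 0.26374881291659025
0.05 tool x,y -0.013587403165640914 0.13161710645222885
0.02 tool x,y -0.006224567508767052 0.05256399782002934
```

Emit:
jog_arm([
  {"xyz":[0,0.07,0],"spin":0},
  {"xyz":[0,0.07,0],"spin":0},
  {"xyz":[0,0.07,0],"spin":0},
  {"xyz":[0,0.07,0],"spin":0},
  {"xyz":[0,0.07,0],"spin":0},
  {"xyz":[-0.01,0.13,0],"spin":-0.5},
  {"xyz":[-0.01,0.13,0],"spin":-0.5},
  {"xyz":[-0.01,0.13,0],"spin":-0.5},
  {"xyz":[-0.01,0.13,0],"spin":-0.5},
  {"xyz":[-0.01,0.13,0],"spin":-0.5},
])

```text
time: 24.3
tool_pos: [419.2, -0.8, 208.3]
tcp_rot: [-3.141, 0.0, 0.363]
contact_force: [-1.0, 0.9, 0.6]
grip_width: 0.6
finger_force: 0.4
```

```bash
python3 - <<'E'
from h import *
import cv2
print(bot.get_obs()['contact_force'])
t=bot.capture("top");s=bot.capture("scene")
f=lambda a:cv2.resize(a,(400,400),interpolation=cv2.INTER_CUBIC)
cv2.imwrite("pics/c6.png",np.hstack([f(s[150:350,200:400]),f(t[140:320,200:380])]))
E
```

```text
[-1.02901112  0.90197261  0.5590879 ]
```

View pics/c6.png

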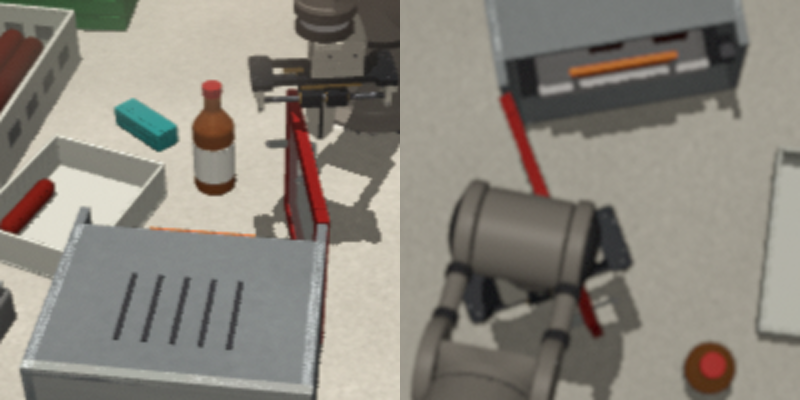

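The door is turning with the fingers, the tray sits home inside, and the door's swing clears the bottle. I keep going.

Emit:
jog_arm([
  {"xyz":[-0.02,0.18,0],"spin":-0.7},
  {"xyz":[-0.02,0.21,0],"spin":-0.8},
  {"xyz":[-0.02,0.21,0],"spin":-0.8},
  {"xyz":[-0.02,0.21,0],"spin":-0.8},
  {"xyz":[-0.02,0.21,0],"spin":-0.8},
  {"xyz":[-0.02,0.21,0],"spin":-0.8},
  {"xyz":[-0.02,0.21,0],"spin":-0.8},
  {"xyz":[-0.02,0.21,0],"spin":-0.8},
  {"xyz":[-0.01,0.15,0],"spin":-0.6},
  {"xyz":[-0.01,0.13,0],"spin":-0.5},
])

```text
time: 25.65
tool_pos: [504.7, -125.3, 208.1]
tcp_rot: [-3.141, 0.0, 1.102]
contact_force: [-1.4, 0.0, -0.1]
grip_width: 0.4
finger_force: 0.3
```

```bash
cat >> h.py <<'E'
def door():
    h=np.array([623.5,48]);o=bot.get_obs();d=o['tool_pos'][:2]-h;th=.162+np.pi/2-o['tcp_rot'][2]
    a=.162-np.pi/2-th;u=np.array([np.cos(a),np.sin(a)]);n=np.array([u[1],-u[0]])
    print('tool-theta',th,'along',d@u,'off',d@n,'F',o['contact_force'],'z',o['tool_pos'][2],o['time'])
E
python3 -c "from h import *;door()"
```

```text
tool-theta 0.6305957418630923 along 208.28663395519982 off 27.666098235615614 F [-1.39019086  0.04729062 -0.06766298] z 208.09389496906755 25.65
```

Emit:
jog_arm([
  {"xyz":[-0.02,0.18,0],"spin":-0.7},
  {"xyz":[-0.02,0.16,0],"spin":-0.6},
  {"xyz":[-0.01,0.16,0],"spin":-0.6},
  {"xyz":[-0.01,0.13,0],"spin":-0.5},
  {"xyz":[-0.01,0.13,0],"spin":-0.5},
  {"xyz":[-0.01,0.13,0],"spin":-0.5},
  {"xyz":[-0.01,0.1,0],"spin":-0.4},
  {"xyz":[-0.01,0.08,0],"spin":-0.3},
  {"xyz":[-0.01,0.08,0],"spin":-0.3},
  {"xyz":[0,0.05,0],"spin":-0.2},
])

```text
time: 26.9
tool_pos: [594.4, -158.5, 208.2]
tcp_rot: [-3.142, 0.0, 1.563]
contact_force: [-1.0, -0.0, 0.2]
grip_width: 0.4
finger_force: 0.1
```

```bash
python3 -c "from h import *;door()"
```

```text
tool-theta 0.17004343584978465 along 206.75634777436468 off 27.45221908952744 F [-1.03228784 -0.00144477  0.16179274] z 208.2140945710841 26.9
```

Door at about 0.17. Now slow small steps.

Emit:
jog_arm([
  {"xyz":[0,0.05,0],"spin":-0.2},
  {"xyz":[0,0.04,0],"spin":-0.15},
  {"xyz":[0,0.04,0],"spin":-0.15},
  {"xyz":[0,0.03,0],"spin":-0.1},
  {"xyz":[0,0.03,0],"spin":-0.1},
  {"xyz":[0,0.03,0],"spin":-0.1},
  {"xyz":[0,0.03,0],"spin":-0.1},
  {"xyz":[0,0.02,0],"spin":-0.1},
  {"xyz":[0,0.02,0],"spin":-0.1},
  {"xyz":[0,0.02,0],"spin":-0.1},
])

```text
time: 28.15
tool_pos: [618.9, -157.4, 208.3]
tcp_rot: [-3.142, 0.0, 1.682]
contact_force: [-1.0, -0.5, -0.1]
grip_width: 0.5
finger_force: 0.2
```

```bash
python3 -c "from h import *;door()"
```

```text
tool-theta 0.05030225009774281 along 203.65522791435683 off 27.460501401282055 F [-0.99295993 -0.51736533 -0.06409362] z 208.3058978289447 28.15
```

Emit:
jog_arm([
  {"xyz":[0,0.02,0],"spin":-0.1},
  {"xyz":[0,0.02,0],"spin":-0.1},
  {"xyz":[0,0.02,0],"spin":-0.1},
  {"xyz":[0,0.02,0],"spin":-0.1},
  {"xyz":[0,0.02,0],"spin":-0.1},
  {"xyz":[0,0.02,0],"spin":0},
  {"xyz":[0,0.02,0],"spin":0},
  {"xyz":[0,0,0],"spin":0},
  {"xyz":[0,0,0],"spin":0},
  {"xyz":[0,0,0],"spin":0},
])

```text
time: 29.4
tool_pos: [627.9, -156.5, 208.3]
tcp_rot: [-3.137, -0.0, 1.731]
contact_force: [-10.4, -2.5, 3.3]
grip_width: 0.6
finger_force: 5.0
```

```bash
python3 -c "from h import *;door()"
```

```text
tool-theta 0.0014714885640074726 along 202.5910059171964 off 28.32952008239533 F [-10.4496551   -2.48432388   3.32873065] z 208.30582639774258 29.4
```

At 10 N the door is on the roller. I keep pushing slowly.

Emit:
jog_arm([
  {"xyz":[0,0.02,0],"spin":0},
  {"xyz":[0,0.02,0],"spin":0},
  {"xyz":[0,0.02,0],"spin":0},
  {"xyz":[0,0.02,0],"spin":0},
  {"xyz":[0,0,0],"spin":0},
  {"xyz":[0,0,0],"spin":0},
  {"xyz":[0,0,0],"spin":0},
  {"xyz":[0,0,0],"spin":0},
  {"xyz":[0,0,0],"spin":0},
  {"xyz":[0,0,0],"spin":0},
])

```text
time: 30.65
tool_pos: [636.2, -154.9, 208.3]
tcp_rot: [3.142, 0.0, 1.732]
contact_force: [-0.4, -0.1, 0.6]
grip_width: 0.5
finger_force: 0.0
```

```bash
python3 -c "from h import *;door()"
```

```text
tool-theta 0.0009885963585580804 along 202.30101363995675 off 19.952215988107678 F [-0.44713323 -0.10333439  0.62902786] z 208.32420047951967 30.65
```

Force has dropped, which suggests it snapped past the roller. I press on to confirm the seat.

Emit:
jog_arm([
  {"xyz":[0,0.02,0],"spin":0},
  {"xyz":[0,0.02,0],"spin":0},
  {"xyz":[0,0,0],"spin":0},
  {"xyz":[0,0,0],"spin":0},
  {"xyz":[0,0,0],"spin":0},
  {"xyz":[0,0,0],"spin":0},
  {"xyz":[0,0,0],"spin":0},
  {"xyz":[0,0,0],"spin":0},
  {"xyz":[0,0,0],"spin":0},
  {"xyz":[0,0,0],"spin":0},
])

```text
time: 31.9
tool_pos: [639.2, -154.4, 208.3]
tcp_rot: [-3.141, -0.0, 1.732]
contact_force: [-4.3, -1.7, 2.7]
grip_width: 0.7
finger_force: 2.6
```

```bash
python3 -c "from h import *;door()"
```

```text
tool-theta 0.001039407538041548 along 202.32645868208704 off 16.92115709464622 F [-4.29894064 -1.68157111  2.67150793] z 208.28813873532783 31.9
```

Emit:
jog_arm([
  {"xyz":[0,0.02,0],"spin":0},
  {"xyz":[0,0.02,0],"spin":0},
  {"xyz":[0,0,0],"spin":0},
  {"xyz":[0,0,0],"spin":0},
  {"xyz":[0,0,0],"spin":0},
  {"xyz":[0,0,0],"spin":0},
  {"xyz":[0,0,0],"spin":0},
  {"xyz":[0,0,0],"spin":0},
  {"xyz":[0,0,0],"spin":0},
  {"xyz":[0,0,0],"spin":0},
])

```text
time: 33.15
tool_pos: [639.3, -154.4, 208.4]
tcp_rot: [-3.134, -0.001, 1.731]
contact_force: [-18.4, -1.4, 7.1]
grip_width: 0.6
finger_force: 9.4
```

The door is on a hard stop: no travel and 18 N. I back off and look.

Emit:
jog_arm([
  {"xyz":[0,-0.05,0],"spin":0},
  {"xyz":[0,-0.2,0],"spin":0},
  {"xyz":[0,-0.4,0],"spin":0},
  {"xyz":[0,-0.4,0],"spin":0},
  {"xyz":[0,-0.4,-0.3],"spin":0},
  {"xyz":[0,-0.4,-0.4],"spin":0},
  {"xyz":[0,-0.4,-0.4],"spin":0},
  {"xyz":[0,-0.2,-0.2],"spin":0},
  {"xyz":[0,0,0],"spin":0},
  {"xyz":[0,0,0],"spin":0},
])

```text
time: 34.4
tool_pos: [449.7, -185.0, 311.0]
tcp_rot: [-3.141, -0.001, 1.732]
contact_force: [-0.8, -0.5, -0.1]
grip_width: 0.3
finger_force: 0.0
```

```bash
python3 - <<'E'
from h import *
import cv2
t=bot.capture("top");s=bot.capture("scene")
f=lambda a:cv2.resize(a,(400,400),interpolation=cv2.INTER_CUBIC)
cv2.imwrite("pics/c7.png",np.hstack([f(s[180:340,180:380]),f(t[60:310,200:450])]))
E
```

```text
(no output)
```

View pics/c7.png

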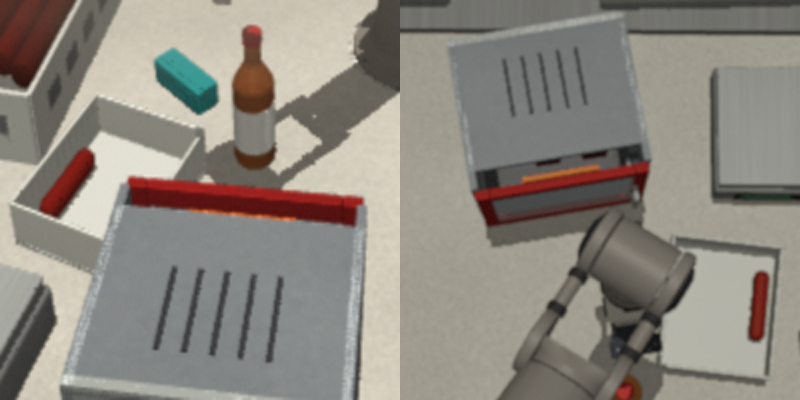

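The door sits flush against the cabinet front and holds with the arm clear. The orange handle is inside, the sausage is in its basket, and nothing else has moved.

```bash
python3 -c "
from plant import bot
print(bot.close_job())"
```

```text
the job is handed in; nothing more can be done
None
```

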